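Clip the lock-off hook onto the isolator's sliding eye

TASK

Lock off the welding set: take the red snap hook by its handle, push its sprung gate against one upright leg of the isolator's sliding eye (the eye first slides away to its stop) until the gate gives way and snaps shut behind the leg, then let go and leave the hook on the eye. Ease it on by feel: never push on the eye with more than 20 N, so do not ram the leg into the back of the hook. Leave the blue spare hook, the hammer, the brush and the red magnet where they are.

Things in the scene. Friction and masses are not known exactly. Their poses are not given: they have to be found in the camera images.
- hook: Red lock-off snap hook, 0.1 to 0.19 kg, lying flat on a black rubber board 12 mm thick. Origin: middle of its handle's underside; +x from handle to mouth, +z up. Red block handle 40 (x) x 14 (y) x 30 mm high, clear to grip from above; ahead of it a flat metal loop 10 mm thick (z 0 to 10), 36 mm wide, 24 mm inside, closed at the back by a bar whose front face is at x = 44.
- mouth (a point): Middle of the hook's shut gate, 76 mm ahead of the hook's origin, 5 mm above its underside; same axes as the hook. The free way in is 20 mm wide (10 either side, in y). Coming in along the middle, an 8 mm leg meets the gate with its centre 6 mm ahead of this point, is past it (gate snaps shut behind it) about 22 mm behind this point, and hits the loop's closed back 28 mm behind it.
- gate (a joint): Angle of the hook's brass gate, 24 mm long, hinged at the -y side of the mouth: 0 = shut across the mouth, 1.4 = swung fully inwards. It opens inwards only and is sprung: a push at its middle of about 7 N starts it, up to about 13 N is needed on the way; it shuts by itself as soon as the leg is past it.
- eye: Isolator's bright metal eye: upright arch of 8 mm round bar, legs 52 mm apart, 52 mm tall, on a dark carriage plate 36 x 76 x 4 mm on a grey base 110 mm wide. Origin under the plate's middle, on the base's top (20 mm above the table); +y from right to left leg, +x towards the yellow box. It slides along x, drag 2.5 N (less than the gate), to a hard stop 3 to 67 mm farther on: unmeasured, differs each time.
- leg_left (a point): Foot of the eye's left leg: leg centre at the top face of the carriage plate (24 mm above the table, 4 mm above the grey base, which reaches 90 mm or more to the robot's side of the eye). It moves with the eye; same axes as the eye.
- leg_right (a point): Foot of the eye's right leg, likewise.
- spare: blue-handled spare snap hook, same make and size as the red one, lying beside it on the same board; leave it. Origin: middle of the underside of its handle.
- hammer: hammer lying on the table, left alone; origin under its middle
- brush: wire brush lying on the table, left alone; origin under its middle
- magnet: red flat welding magnet, 70 x 70 x 18 mm, left alone; origin under its centre
There are look-alikes about, which are no part of the job. What is shaped like the hook but pink is not meant.

How it is judged:
By the outcome, as a careful person would: the job done as asked, in the order asked, and still so for the second after the job is handed in, with the robot touching nothing.
It also fails if it takes over 61 s, if anything falls off the work surface, if the arm or the gripper's body presses on something with over 40 N, if the wrist force passes 120 N, or if a joint passes its speed limit or range.

ROBOT

A 7-joint arm with a two-finger parallel gripper is mounted at the origin on the work surface. World frame = base frame: x ahead of the robot, y to its left, z up, the work surface at z = 0. Lengths are in m, angles in rad, forces in N, time in s.
With the tool pointing down it reaches from about 0.4 to 0.9 m from the base axis. Payload 5.6 kg.
Tool frame: the origin (TCP) lies midway between the tips of the shut fingers; the grasp point (between the pads) lies 19 mm behind it (env.grip_depth is the distance from the TCP to the grasp point, in m); z points along the fingers, y is the line along which they close (so a half turn about z gives the same grasp; the last joint's range is limited). The gripper opens to 92 mm and grips with 3 to 60 N. Pads are 20 mm wide; open, the fingers measure 128 mm over their backs; the gripper's body (75 mm by 189 mm) begins 69 mm behind the grasp point.
Start: joints at [-1.242, 0.468, -0.012, 1.603, 0.006, 1.071, -0.056], TCP at [0.236, 0.606, 0.215] pointing down, gripper open.
Joint ranges: [-2.53, 2.53], [-0.31, 2.02], [-1.57, 1.55], [0.28, 2.44], [-1.29, 4.43], [0.15, 1.84], [-2.92, 2.92]. Speed limits (rad/s): [2.57, 2.57, 3.14, 3.14, 3.14, 3.14, 3.14].

INTERFACE

Orientations are given as a rotation vector (axis times angle).
In Python, from workcell import env gives the robot as it stands. Calls block until the motion is done:
- env.move_pose(position, orientation): joint-space move of the TCP to a pose.
- env.move_linear(position, v=0.15, ori=None): straight line of the TCP; ori=None keeps the orientation; v is the mean speed in m/s.
- env.move_j(angles): joint-space move.
- env.set_gripper(opening, effort=None): finger opening in m; effort is the grip in N (None keeps the last); returns when the fingers have stopped.
- env.dwell(seconds).
- env.ik(position, orientation): joint angles nearest the present ones, or None.
- env.read_camera(name): name is "side" or "top"; returns a dict with "frame" (480x640x3 uint8, blue, green, red), "mtx" (3x3 intrinsics, pixels), "dist_coeffs" ([k1, k2, p1, p2, k3] as OpenCV has them; the pictures are not rectified), "R" (3x3) and "t" (3): a world point X has camera coordinates R X + t. Camera axes: x right, y down, z forward; pixel columns grow to the right and rows downward; lengths in m; the calibration is good to about 2 mm. A picture is of the moment at which its call begins. There is no depth.
A pose or a line that the arm cannot do raises env.PlanningError and nothing moves.
- env.job_done(): hands the job in; it is judged then, once.
Readings, each from a call of its own:
- env.get_t(): time.
- env.get_qpos(): joint angles.
- env.get_qvel(): joint speeds.
- env.get_joint_efforts(): joint torques, N m.
- env.get_tcp_pos(): TCP position.
- env.get_eef_rot(): TCP orientation.
- env.get_wrist_force(): force on the tool from outside, world axes, zero at the start.
- env.get_wrist_torque(): the same for the moment, N m.
- env.get_opening(): finger opening in m.
- env.get_finger_force(): force on a finger pad.
Only numpy, scipy, OpenCV 4.12 (cv2) and the standard library are available. Lean on these libraries where they do the work, as an engineer would, in place of code of your own. Each camera call takes 0.05 s, during which the arm holds its last target. There are 200 camera calls.

## Working session

There is one attempt and no reset: what is moved stays moved. The work goes in short steps, each a Python script; the robot and the scene stay as the last script left them, time stands still between calls to the robot, and variables do not carry over. Pictures are saved under pics/ and viewed, at most 10 in all, crops included, and the job is handed in when it is done.

```bash
mkdir -p pics; cat > h.py <<'E'
import numpy as np, cv2
from workcell import env
def cam(n):
    c=env.read_camera(n); return {k:(np.array(v) if k!='frame' else v) for k,v in c.items()}
def ray(c,px,z):
    p=cv2.undistortPoints(np.array(px,float).reshape(-1,1,2),c['mtx'],c['dist_coeffs']).reshape(-1,2)
    o=-c['R'].T@c['t']; d=np.c_[p,np.ones(len(p))]@c['R']
    return o+d*((z-o[2])/d[:,2])[:,None]
def proj(c,X):
    return cv2.projectPoints(np.array(X,float).reshape(-1,1,3),cv2.Rodrigues(c['R'])[0],c['t'],c['mtx'],c['dist_coeffs'])[0].reshape(-1,2)
E
python3 - <<'E'
from h import *
for n in('top','side'):
    c=cam(n); cv2.imwrite(f'pics/{n}0.png',c['frame']); print(n,-c['R'].T@c['t'],c['R'][2])
print(env.get_t())
E
```

```text
top [ 0.37376519 -0.00534375  1.18848753] [ 0.11270328 -0.00979847 -0.99358037]
side [0.44461249 0.73538422 0.6225034 ] [ 0.07253698 -0.79383385 -0.60379318]
0.1
```

View pics/top0.png

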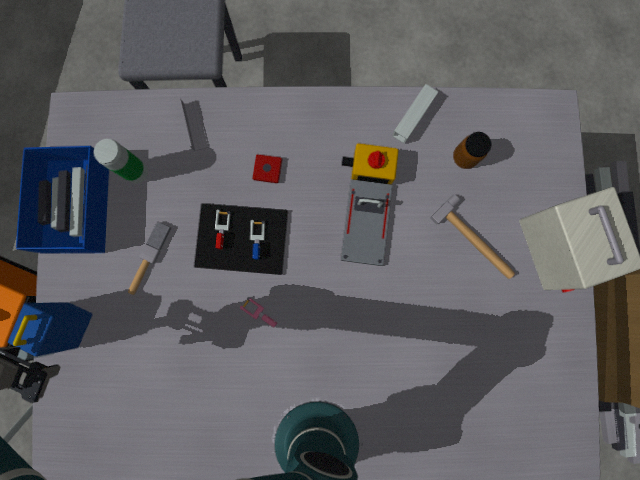

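View pics/side0.png

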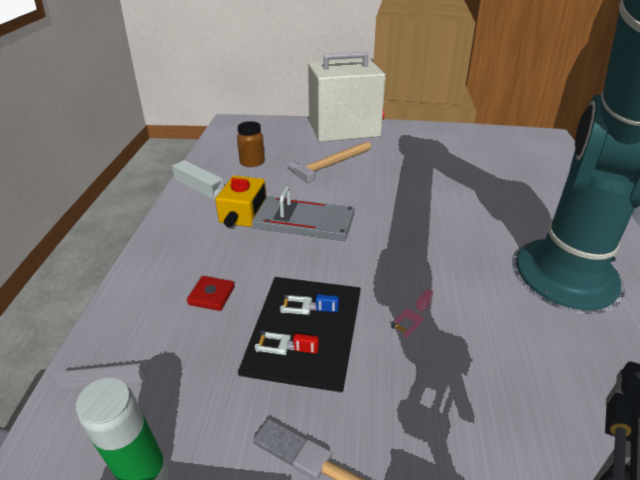

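The red hook's handle is at about (220,240) in the top view with its mouth up at (222,213). The eye is at about (369,203), and the yellow box is beyond it. In the side view the red handle is at (305,344) and the eye at (285,203). Next I'll take enlarged crops and first numbers.

```bash
python3 - <<'E'
from h import *
t=cv2.imread('pics/top0.png'); s=cv2.imread('pics/side0.png')
def cr(i,x,y,w,h): return cv2.resize(i[y:y+h,x:x+w],(400,300),interpolation=cv2.INTER_CUBIC)
cv2.imwrite('pics/crops.png',np.vstack([np.hstack([cr(t,190,200,80,60),cr(t,330,180,80,60)]),np.hstack([cr(s,245,280,100,75),cr(s,250,175,100,75)])]))
for n,f in(('top',t),('side',s)):
    c=cam(n); hsv=cv2.cvtColor(f,cv2.COLOR_BGR2HSV)
    m=cv2.inRange(hsv,(0,170,110),(8,255,255))|cv2.inRange(hsv,(174,170,110),(180,255,255))
    k,l,st,ce=cv2.connectedComponentsWithStats(m)
    for i in range(1,k):
        if st[i,4]>25: print(n,st[i],ce[i].round(1),ray(c,ce[i],.042)[0].round(4))
E
```

```text
top [368 151  12  17 147] [373.7 159.3] [ 0.7252 -0.152   0.042 ]
top [253 155  27  27 511] [266.  167.9] [0.7038 0.1265 0.042 ]
top [381 155   4  11  30] [382.6 160.1] [ 0.7231 -0.1752  0.042 ]
top [347 195   6  39  52] [349.7 214.2] [ 0.5809 -0.0875  0.042 ]
top [383 207   4  31  36] [384.4 221.9] [ 0.5608 -0.1757  0.042 ]
top [216 233   5  15  65] [217.9 239.9] [0.5174 0.247  0.042 ]
side [231 179  18  13 199] [239.3 184.7] [ 0.7296 -0.2098  0.042 ]
side [188 276  46  34 932] [209.7 293.1] [0.6969 0.1627 0.042 ]
side [293 334  25  19 337] [305.7 342.3] [0.5128 0.2576 0.042 ]
```

View pics/crops.png

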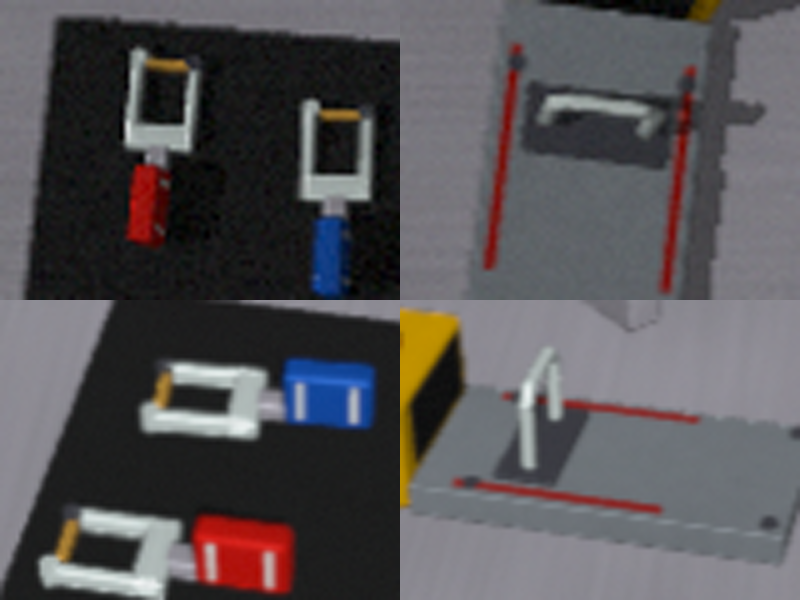

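The crops show the red loop with its brass gate at about (223,213) in the top view, hinged on the right. The feet of the eye's legs are near (358,204) and (379,207) in the top view, and (282.5,217) and (289,204) in the side view. The spare hook is about 65 mm to the right of the red one, so I'll open the fingers only narrowly.

```bash
cat >> h.py <<'E'
def tri(cs,ps):
    A=[];b=[]
    for c,p in zip(cs,ps):
        u=cv2.undistortPoints(np.array(p,float).reshape(1,1,2),c['mtx'],c['dist_coeffs']).ravel()
        for i in(0,1):
            r=c['R'][i]-u[i]*c['R'][2]; A.append(r); b.append(u[i]*c['t'][2]-c['t'][i])
    return np.linalg.lstsq(np.array(A),np.array(b),rcond=None)[0]
E
python3 - <<'E'
from h import *
C={n:cam(n) for n in('top','side')}
roi={'top':(205,200,38,50),'side':(250,325,75,40)}
for n,c in C.items():
    f=c['frame'];x,y,w,h=roi[n]; g=f[y:y+h,x:x+w]; hsv=cv2.cvtColor(g,cv2.COLOR_BGR2HSV)
    br=cv2.inRange(hsv,(10,100,70),(28,255,255)); p=np.argwhere(br)[:,::-1].mean(0)+(x,y)
    print(n,'gate',p,ray(c,p,.020)[0].round(4))
    me=cv2.inRange(hsv,(0,0,125),(180,60,255)); k,l,st,ce=cv2.connectedComponentsWithStats(me); i=1+st[1:,4].argmax()
    q=np.argwhere(l==i)[:,::-1]+(x,y); W=ray(c,q,.022)[:,:2]
    r=cv2.minAreaRect((W*1000).astype(np.float32)); print(' metal',st[i],r)
T,S=C['top'],C['side']
for nm,a,b in(('L',(358,204.4),(282.5,216.7)),('R',(379.3,207),(288.7,203.7))):
    print(nm,ray(T,a,.024)[0].round(4),ray(S,b,.024)[0].round(4),tri((T,S),(a,b)).round(4))
# base corner screws, top crop / side
print('topbar L,R', ray(T,[(359,201),(380.5,202.5)],.072).round(4), ray(S,[(281.5,198),(287,188)],.072).round(4))
# red rails
hsv=cv2.cvtColor(T['frame'],cv2.COLOR_BGR2HSV); m=cv2.inRange(hsv,(0,120,90),(8,255,255))|cv2.inRange(hsv,(174,120,90),(180,255,255))
for x0,x1 in((343,358),(378,392)):
    p=np.argwhere(m[185:245,x0:x1])[:,::-1]+(x0,185); W=ray(T,p,.021)[:,:2]
    print('rail',W.mean(0),cv2.fitLine(W.astype(np.float32),2,0,.01,.01).ravel())
E
```

```text
top gate [222.76470588 212.52941176] [0.5918 0.2406 0.02  ]
 metal [ 10  10  14  23 117] ((568.8275756835938, 242.95774841308594), (34.04190444946289, 56.73596954345703), 84.88400268554688)
side gate [261.4047619  339.45238095] [0.5896 0.2404 0.02  ]
 metal [  5   7  39  23 427] ((565.2958984375, 246.8422393798828), (42.13259506225586, 63.33269500732422), 87.16392517089844)
L [ 0.6099 -0.1108  0.024 ] [ 0.6086 -0.11    0.024 ] [ 0.6094 -0.1109  0.0235]
R [ 0.6028 -0.166   0.024 ] [ 0.6024 -0.1639  0.024 ] [ 0.603  -0.1663  0.0224]
topbar L,R [[ 0.6088 -0.1091  0.072 ]
 [ 0.6048 -0.1627  0.072 ]] [[ 0.6088 -0.1129  0.072 ]
 [ 0.603  -0.1556  0.072 ]]
rail [ 0.58882439 -0.08972451] [ 0.98997205 -0.14126332  0.5888244  -0.0897245 ]
rail [ 0.57184049 -0.1797226 ] [ 0.990725   -0.13588247  0.57184047 -0.17972259]
```

```bash
cat >> h.py <<'E'
from scipy.spatial.transform import Rotation as Ro
def ori(yaw,flip=0):
    c,s=np.cos(yaw),np.sin(yaw); y=np.array([-s,c,0])*(-1 if flip else 1); z=np.array([0,0,-1.]); x=np.cross(y,z)
    return Ro.from_matrix(np.c_[x,y,z]).as_rotvec()
E
python3 - <<'E'
from h import *
print(env.get_eef_rot(), env.get_wrist_force())
for fl in(0,1):
    for p,y in(((.515,.2473,.13),-.09),((.53,-.1,.038),-.139)):
        q=env.ik(p,ori(y,fl)); print(fl,None if q is None else np.round(q,2))
E
```

```text
[-5.80732589e-01 -3.08741563e+00  9.41044433e-04] [ 0.35466842  0.26604578 -0.82125423]
0 [-0.57  0.44  0.08  1.88 -0.05  0.83  1.01]
0 [-0.16  0.55  0.35  2.01 -0.31  0.63  1.84]
1 [-1.01  0.5   0.65  1.9  -0.39  0.87 -1.82]
1 [-0.4   0.63  0.68  2.02 -0.61  0.7  -1.04]
```

```bash
python3 - <<'E'
from h import *
o=ori(-.09)
env.set_gripper(.04,20)
env.move_pose([.515,.2473,.13],o)
print(env.get_t(),env.get_tcp_pos())
env.move_linear([.515,.2473,.05],v=.12)
print(env.get_t(),env.get_tcp_pos(),env.get_wrist_force())
a=cam('top')['frame'];b=cam('side')['frame']
r=lambda i,x,y:cv2.resize(i[y:y+75,x:x+100],(400,300),interpolation=cv2.INTER_CUBIC)
cv2.imwrite('pics/g.png',np.hstack([r(a,175,195),r(b,250,300)]))
E
```

```text
2.875 [0.51467451 0.2487286  0.13020435]
3.6917 [0.51544904 0.24767731 0.05048101] [ 0.25036622 -0.06865155  0.01233244]
```

View pics/g.png

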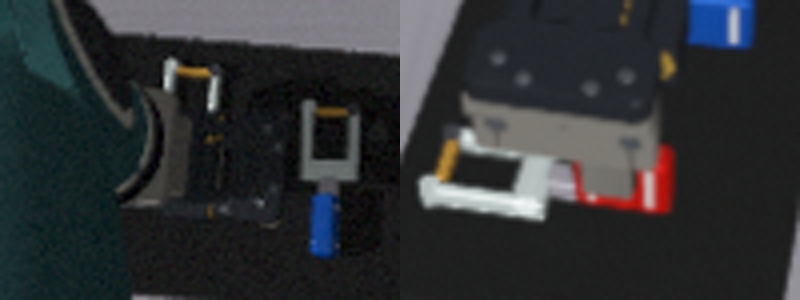

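The left finger straddles the handle, sitting a little toward the mouth, and the spare hook is clear. I'll shift back 3 mm, grip, lift a little and check.

```bash
python3 - <<'E'
from h import *
env.move_linear([.512,.2476,.0165],v=.06)
print(env.get_tcp_pos(),env.get_wrist_force())
env.set_gripper(.0,55)
print(env.get_t(),env.get_opening(),env.get_finger_force(),env.get_wrist_force())
p=env.get_tcp_pos(); env.move_linear([p[0],p[1],.13],v=.12)
print(env.get_t(),env.get_opening(),env.get_wrist_force())
# stage in front of the eye (left leg), hook 45 mm short
u=np.array([np.cos(-.139),np.sin(-.139)]); leg=np.array([.6092,-.1115])
g=leg-u*(.079+.045)
o=ori(-.139)
env.move_pose([*g,.13],o); env.move_linear([*g,.042],v=.12)
print(env.get_t(),env.get_tcp_pos(),env.get_wrist_force(),env.get_opening())
T,S=cam('top'),cam('side')
cv2.imwrite('pics/t2.png',T['frame']);cv2.imwrite('pics/s2.png',S['frame'])
r=lambda i,x,y:cv2.resize(i[y:y+75,x:x+100],(400,300),interpolation=cv2.INTER_CUBIC)
cv2.imwrite('pics/st.png',np.hstack([r(T['frame'],320,180),r(S['frame'],260,175)]))
E
```

```text
[0.51205881 0.24756769 0.01633456] [-0.14570005 -0.6916471  -0.28755898]
5.0083 0.013505565164853205 54.98551368713379 [-0.08412692  0.0484615   2.38136899]
6.1083 0.013534702405541933 [ 0.38094924  0.10416274 -1.61457082]
8.2833 [ 0.48696126 -0.09428406  0.04243836] [-0.33117737 -0.12931753 -1.59552857] 0.013924596513467696
```

View pics/st.png

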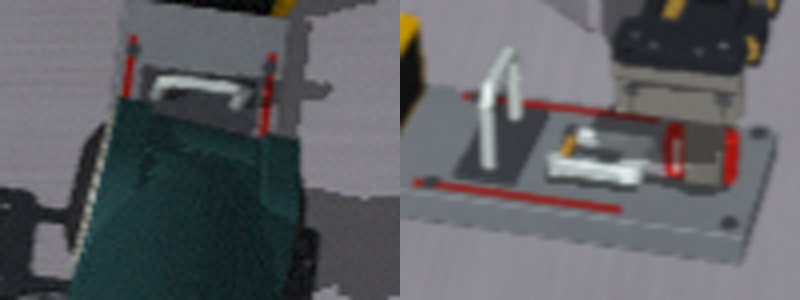

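```bash
python3 - <<'E'
from h import *
S=cam('side'); f=S['frame']; x,y,w,h=392-0,200,0,0
x,y,w,h=392,200,20,20
x,y,w,h=395-0,203,15,15
x,y=396,204
x,y,w,h=260+135,175+25,1,1
x,y,w,h=260+36,175+28,16,14
g=f[y:y+h,x:x+w]; hsv=cv2.cvtColor(g,cv2.COLOR_BGR2HSV)
m=cv2.inRange(hsv,(10,100,70),(28,255,255)); p=np.argwhere(m)[:,::-1].mean(0)+(x,y)
t=env.get_tcp_pos(); print(p,m.sum()//255,t,np.array(Ro.from_rotvec(env.get_eef_rot()).as_matrix()).round(3))
G=ray(S,p,t[2]-.0045+.008)[0]; u=np.array([np.cos(-.139),np.sin(-.139)]); n=np.array([-u[1],u[0]])
d=G[:2]-t[:2]; print('gate',G.round(4),'along',d@u,'lat',d@n)
# left leg pixels: columns of bright bar rows at several z
R=f[195:220,272:292]; gm=cv2.inRange(cv2.cvtColor(R,cv2.COLOR_BGR2HSV),(0,0,165),(180,60,255))
for r in range(0,25,2):
    c=np.flatnonzero(gm[r]); print(r+195,c+272)
X=[[*(np.array([.6092,-.1115])),z] for z in(.024,.047,.072)]; print(proj(S,X).round(1))
E
```

```text
[301.85714286 211.07142857] 14 [ 0.48709729 -0.09435863  0.04280577] [[-0.99   0.139  0.002]
 [ 0.139  0.99  -0.   ]
 [-0.002  0.    -1.   ]]
gate [ 0.5633 -0.1037  0.0463] along 0.07675495124878247 lat 0.0013497512809610666
195 [281 282 283 287 288 289]
197 [280 281 282 283 288 289]
199 [280 281 282 288 289]
201 [280 281 282 288 289]
203 [280 281 282 288 289]
205 [281 282]
207 [281 282]
209 [281 282]
211 [281 282]
213 [281 282]
215 [281 282]
217 []
219 []
[[282.3 216.3]
 [281.8 207.8]
 [281.2 198.3]]
```

The side view shows the hook held level in front of the left leg. The gate is at about (302,211) and the leg at columns 281–282, matching my estimate. I'll lower it slightly and advance by feel.

```bash
cat >> h.py <<'E'
u=np.array([np.cos(-.139),np.sin(-.139),0]); n=np.array([-u[1],u[0],0])
def fx(k=3):
    v=[]
    for _ in range(k): v.append(np.array(env.get_wrist_force())); env.dwell(.008)
    return np.mean(v,0)
E
python3 - <<'E'
from h import *
leg=np.array([.6092,-.1115,0]); s0=.079+.045
P=lambda s: leg-u*s-n*.0007+[0,0,.0355]
env.move_linear(P(s0),v=.06); env.dwell(.1); b=fx(6); print(env.get_t(),b)
env.move_linear(P(s0-.028),v=.05); s=s0-.028; np.save('b.npy',b); L=[]
for i in range(60):
    s-=.002; env.move_linear(P(s),v=.03); F=fx()-b
    L.append((round(1e3*(s0-s)),round(env.get_t(),2),*F.round(1)))
    if -F@u>5 or abs(F[2])>8 or abs(F@n)>8: break
np.save('s.npy',s); print(*L[:3],sep='\n'); print(*L[3::3],sep='\n'); print(L[-2:],env.get_tcp_pos())
E
```

```text
8.8417 [ 0.07257738 -0.01230249 -1.31642041]
(30, 9.82, np.float64(-0.5), np.float64(0.0), np.float64(-0.4))
(32, 10.1, np.float64(-0.3), np.float64(0.2), np.float64(-0.4))
(34, 10.38, np.float64(-0.1), np.float64(0.3), np.float64(-0.5))
(36, 10.65, np.float64(0.2), np.float64(-0.1), np.float64(-0.5))
(42, 11.47, np.float64(-1.3), np.float64(0.2), np.float64(-0.6))
(48, 12.3, np.float64(-1.7), np.float64(-0.4), np.float64(-1.2))
[(50, 12.57, np.float64(-3.3), np.float64(0.9), np.float64(-0.2)), (52, 12.85, np.float64(-6.7), np.float64(0.8), np.float64(3.1))] [ 0.53620145 -0.10202973  0.03526572]
```

The leg was met at about 40 mm and the force rose at about 51 mm, so that is the stop. I'll press on in 1 mm steps and watch for the snap.

```bash
python3 - <<'E'
from h import *
leg=np.array([.6092,-.1115,0]); s0=.124; s=float(np.load('s.npy')); b=np.load('b.npy')
P=lambda s: leg-u*s-n*.0007+[0,0,.0355]
L=[];pk=0
for i in range(32):
    s-=.001; env.move_linear(P(s),v=.02); F=fx(2)-b; f=-F@u; pk=max(pk,f)
    L.append((round(1e3*(s0-s)),round(env.get_t(),2),round(f,1),round(F@n,1),round(F[2],1)))
    if f>16 or abs(F@n)>10 or abs(F[2])>12 or (pk>8 and f<4): break
np.save('s.npy',s); print(*L,sep='\n'); print(env.get_tcp_pos(),env.get_opening())
S=cam('side'); cv2.imwrite('pics/sn.png',cv2.resize(S['frame'][170:260,230:350],(800,600),interpolation=cv2.INTER_CUBIC))
E
```

```text
(53, 13.12, np.float64(7.8), np.float64(-0.1), np.float64(3.8))
(54, 13.38, np.float64(8.3), np.float64(-0.3), np.float64(4.1))
(55, 13.65, np.float64(9.5), np.float64(-0.6), np.float64(4.0))
(56, 13.92, np.float64(9.5), np.float64(-0.6), np.float64(3.5))
(57, 14.18, np.float64(9.4), np.float64(-0.9), np.float64(3.8))
(58, 14.45, np.float64(11.2), np.float64(-1.1), np.float64(3.6))
(59, 14.72, np.float64(11.8), np.float64(-0.7), np.float64(3.3))
(60, 14.98, np.float64(10.8), np.float64(-0.3), np.float64(3.4))
(61, 15.25, np.float64(11.9), np.float64(-0.5), np.float64(2.3))
(62, 15.52, np.float64(12.6), np.float64(-0.6), np.float64(2.2))
(63, 15.78, np.float64(12.9), np.float64(-1.6), np.float64(1.8))
(64, 16.05, np.float64(12.4), np.float64(-2.1), np.float64(0.7))
(65, 16.32, np.float64(12.2), np.float64(-2.0), np.float64(0.9))
(66, 16.58, np.float64(12.3), np.float64(-2.6), np.float64(0.1))
(67, 16.85, np.float64(11.9), np.float64(-3.0), np.float64(-0.9))
(68, 17.12, np.float64(12.0), np.float64(-3.5), np.float64(-1.1))
(69, 17.38, np.float64(12.2), np.float64(-3.8), np.float64(-1.6))
(70, 17.65, np.float64(12.1), np.float64(-4.7), np.float64(-0.9))
(71, 17.92, np.float64(10.9), np.float64(-4.5), np.float64(-2.0))
(72, 18.18, np.float64(10.4), np.float64(-4.3), np.float64(-1.5))
(73, 18.45, np.float64(10.4), np.float64(-4.8), np.float64(-1.8))
(74, 18.72, np.float64(9.7), np.float64(-5.4), np.float64(-1.7))
(75, 18.98, np.float64(8.7), np.float64(-6.2), np.float64(-1.9))
(76, 19.25, np.float64(8.8), np.float64(-6.1), np.float64(-1.9))
(77, 19.52, np.float64(7.8), np.float64(-5.8), np.float64(-2.3))
(78, 19.78, np.float64(-0.2), np.float64(-0.4), np.float64(-0.0))
[ 0.56479274 -0.10710346  0.03583794] 0.013781244713549258
```

View pics/sn.png

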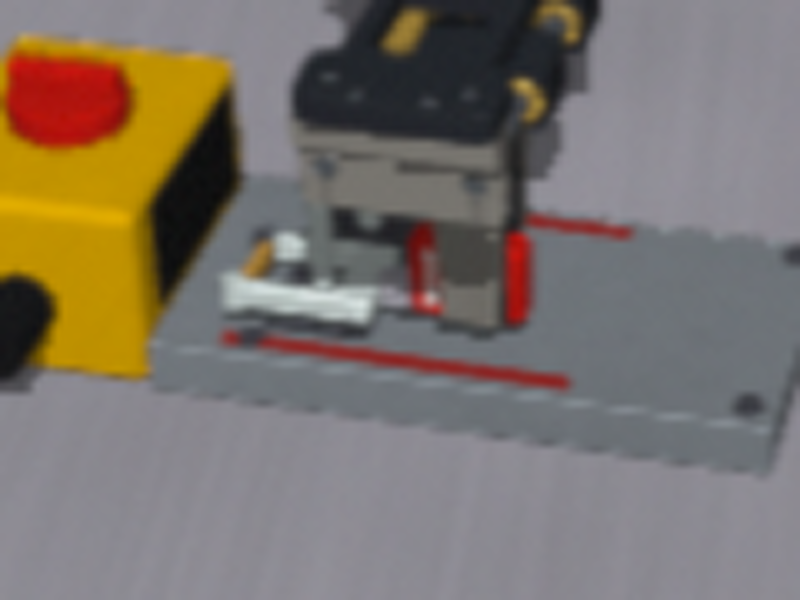

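The force fell from 8 N to 0 at 78 mm, with a peak of 13 N. The picture shows the brass gate shut at about (258,258) beyond the leg at (322,250), so it has snapped on. Next I'll lower gently until it rests, release and retreat.

```bash
python3 - <<'E'
from h import *
b=np.load('b.npy'); p=np.array(env.get_tcp_pos())
for i in range(11):
    p[2]-=.001; env.move_linear(p,v=.02); F=fx(2)-b
    if F[2]>2.5 or abs(F@u)>4: break
print(env.get_t(),p,F)
env.set_gripper(.032); env.dwell(.2)
q=env.get_tcp_pos(); print(env.get_t(),env.get_opening(),env.get_wrist_force())
env.move_linear([q[0],q[1],.16],v=.1)
env.move_pose([.40,.10,.25],ori(-.139)); env.dwell(.3)
print(env.get_t(),env.get_wrist_force())
T,S=cam('top'),cam('side')
r=lambda i,x,y:cv2.resize(i[y:y+75,x:x+100],(400,300),interpolation=cv2.INTER_CUBIC)
w=lambda i:cv2.resize(i,(400,300))
cv2.imwrite('pics/end.png',np.vstack([np.hstack([r(T['frame'],320,170),r(S['frame'],240,175)]),np.hstack([w(T['frame']),w(S['frame'])])]))
E
```

```text
21.9667 [ 0.56509681 -0.10612991  0.02800257] [-2.34502014  1.01879282  5.77458922]
22.625 0.032061367764929745 [-0.48227459 -0.06403369  0.06732008]
25.475 [ 0.21554821  0.16912972 -0.21059908]
```

View pics/end.png

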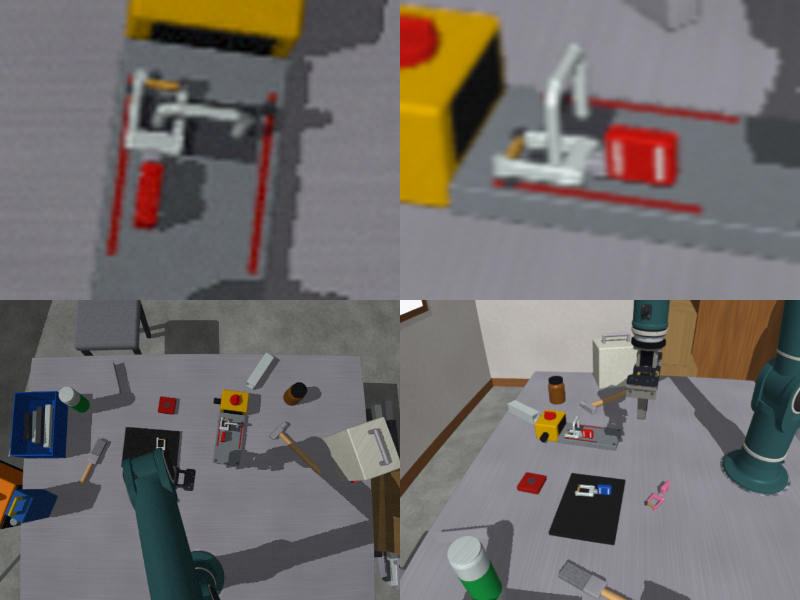

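The hook lies around the left leg with its gate shut beyond it (gate at (160,85), leg at about (170,115) in the crop). The arm is clear and everything else is undisturbed.

```bash
python3 -c "
from workcell import env
print(env.job_done())"
```

```text
the job is handed in; nothing more can be done
None
```

The red hook is snapped onto the eye's left leg with its gate shut behind it, the highest push force I read was about 13 N, the other items look undisturbed in the last pictures, and the job was handed in at about 26 s; no verdict was returned.

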